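Fetch a paint tin from the tin cabinet for the mixer

ROBOT

A 7-joint arm with a two-finger parallel gripper is mounted at the origin on the work surface. World frame = base frame: x ahead of the robot, y to its left, z up, the work surface at z = 0. Lengths are in m, angles in rad, forces in N, time in s.
With the tool pointing down it reaches from about 0.425 to 0.925 m from the base axis. Payload 6.8 kg.
Tool frame: the origin (TCP) lies midway between the tips of the shut fingers; the grasp point (between the pads) lies 19 mm behind it; y points along the fingers, z is the direction in which the jaws open and shut, and the axes are right-handed (so a half turn about y gives the same grasp; the last joint's range is limited). The gripper opens to 85 mm and grips with 20 to 120 N. Pads are 22 mm wide; open, the fingers measure 114 mm over their backs; the gripper's body (76 mm by 85 mm) begins 54 mm behind the grasp point. The pads swing forward as they close: fully open they stand 13 mm farther back than shut.
Start: joints at [-1.315, 0.477, 0.022, 1.555, -0.011, 1.109, -0.083], TCP at [0.24, 0.631, 0.231] pointing down, gripper open.
Joint ranges: [-2.96, 2.96], [-0.34, 2.1], [-1.41, 1.46], [0.24, 2.44], [-1.37, 4.51], [0.17, 1.92], [-2.96, 2.96]. Speed limits (rad/s): [2.39, 2.39, 3.14, 3.14, 3.14, 3.14, 3.14].

INTERFACE

Orientations are given as a unit quaternion [w, x, y, z].
In Python, from station import bot gives the robot as it stands. The module is installed in compiled form; this text tells all that it offers.
- The arm moves only by the shell command python3 -m crank 'ROWS' [FORCE]. ROWS is JSON, a list of rows, each an object with "linear": the shift along the tool's x, y, z in m, a list of three; "dr": the turn, a rotation vector about the tool's x, y, z in degrees, a list of three; "hand": the gripper command: -1 is shut, 1 is fully open, values between are in proportion. A call has 1 to 10 rows; each row is the pose to reach, as a shift and turn from the pose commanded when the call began, along the tool's axes at that moment; what a row does not reach only later rows make up. A row lasts 1/12 s, in which the tool goes at most 41.7 mm and 7.16 degrees, less where a joint would pass 70% of its speed; a pose out of reach is approached as far as the arm can. A call with a gripper value outside its range is refused whole. The fingers move at their own pace and stop on an object; FORCE is the grip in N (left out, the last holds). Time passes only in rows, so rows that repeat a pose let the fingers close. It gives the time, the measured TCP pose, the force and the opening at its end, in the units of the state.
- bot.get_obs(): the state, without advancing time (a new reading comes with each control period).
- bot.read_camera(name): name is "scene" or "top" or "wrist"; returns the picture (480x640x3 uint8, blue, green, red); there is no depth.
- bot.camera_params(name): a dict with "K" (3x3 intrinsics, pixels), "R" (3x3) and "t" (3): a world point X has camera coordinates R X + t; the wrist camera has in their place "hand_eye" (4x4, takes a point from camera to tool coordinates, whose origin is the TCP and whose axes are the tool frame's). Camera axes: x right, y down, z forward; pixel columns grow to the right and rows downward; lengths in m; the calibration is good to about 2 mm. A picture is of the moment at which its call begins: read the wrist's pose just before it. camera_params takes no time and is no camera call.
- bot.hand_in(): hands the job in, once; it reports no verdict.
Trained networks look in the newest picture that a camera, given by its name, has taken for a name from the list of things; names that differ only in an ending like _2 or _b are one class to them, and where a whole thing is asked for, a point or a joint stands for the part that bears it (a point fixed in the world has none). Each returns a list of dicts, best first, with "score" (0 to 1); they miss things now and then, are a little off and sometimes report something else, mostly with a low value. They report only what shows in the picture. A call takes as long as a camera call. They do not tell look-alikes from the thing itself.
- bot.search_frame(camera, target): "extent" ([left, top, right, bottom] in pixels, round what is visible of it).
- bot.cut_out(camera, target): "pixels" (480x640 bool, what is visible of it) and "extent" ([left, top, right, bottom] in pixels, round what is visible of it).
- bot.place_of(camera, target): "xy" ([column, row] in pixels: a listed point, or the origin of a listed thing).
The state is a dict: "t": time; "q": joint angles; "joint_vel": joint speeds; "joint_torque": joint torques, N m; "eef_pos": TCP position; "tool_rot": TCP orientation; "contact_force": force on the tool from outside, world axes, zero at the start; "torque": the same for the moment, N m; "gripper_width": opening from 0.0 (shut) to 1.0 (fully open).
Only numpy, scipy, OpenCV 4.12 (cv2) and the standard library are available. Lean on these libraries where they do the work, as an engineer would, in place of code of your own. Each camera call takes 0.05 s, during which the arm holds its last target. There are 200 camera calls.

TASK

Swing the paint-tin cabinet's door open by its handle until you feel it meet its stop, without flinging it or forcing it past the stop, and leave it standing open there. Then take the front tin off the sloping track, letting the next tin roll down to the stop, and set it gently on the two rollers of the tin mixer, lying along them and about midway. Leave the other tins on the track and do not disturb the things standing around.

Things in the scene. Friction and masses are not known exactly. Their poses are not given: they have to be found in the camera images.
- cabinet: Grey steel bench cabinet, 180 wide, 260 deep, 190 high in front, 230 at the back, fixed. Origin: middle of its front bottom edge; x into the cabinet, y to its left (seen from the robot), z up. Inside, 170 wide between the side walls, tins lie crosswise on a track sloping 10 degrees down to the front. From 87 behind the front on, a fixed roof (top 205 high there, rising) covers the track.
- door (a joint): Door angle, rad: 0 shut; grows as it swings towards the robot and round to the cabinet's left (clockwise from above). May start ajar. Stiff hinge (0.25 N m friction): it stays where left. Opens to a sprung stop somewhere between 90 and 130 degrees, which must be felt; there this value ends.
- hinge_give (a joint): How far the door is pushed into its sprung stop, rad (turns the door on, beyond the door joint's own angle): 0 at rest, about 0.01 while the door is being swung, then 0.04 per N m, about 0.005 per N of push at the handle across the door. It springs back when let go. More than 0.1 (about 19 N at the handle) is forcing it.
- door_handle (a point): Middle of the door's handle: a level round steel bar, 12 thick, 100 long, 165 above the bench, its centre line 42 out from the door's face (36 clear behind it), on two 10 mm posts 84 apart. It is 130 along the door from the hinge line. Axes turn with the door (at angle 0 they are the cabinet's): -x out from the face, y along the bar to the hinge, z up.
- door_hinge (a point): Point on the upright hinge line at bar height; the line lies on the door's outer face, at its left edge (12 in front of, 90 left of the cabinet's front middle). The door: grey panel 180 wide, 12 thick, 80 to 188 above the bench, plus a clear top (upper side 194 high) reaching 97 back from the face, which covers the front tin and swings with the door. Axes turn with the door.
- tin_stop (a point): Centre of a tin lying against the low stop at the track's front end: 45 behind the cabinet's front, in the middle of its width, 153 above the bench. Axes as the cabinet's. Guide ridges 8 high run beside the tins, 34 either side of the middle; beyond them 47 is free to the side walls.
- tin1: The front paint tin, lying on the track against the stop: plain metal cylinder 56 diameter, 66 long, about 0.2 kg. Origin at its centre; its own y axis is the cylinder's axis (crosswise to the track); it may have rolled about that.
- tin2: The second tin, the same, lying behind tin1 on the track and leaning on it. Origin at its centre, y along its axis.
- tin3: The third and last tin, the same, behind tin2. Origin at its centre, y along its axis.
- mixer: Tin mixer, fixed: grey box 130 (x) by 150 (y) by 36 high with two black rubber rollers on top, 20 diameter and 126 long, lying along its y, 44 apart (centres), their tops 60 above the bench. Origin: centre of its underside, z up.
- mixer_seat (a point): Centre of a tin lying on both rollers, midway along them: 81 above the bench, axes as the mixer's. A tin on the rollers has its axis along y.
- spray_can: Bystander: dark spray can, 52 diameter, 190 high, standing. Origin at the centre of its foot.
- jar: Bystander: glass jar with a metal lid, 60 diameter, 85 high, standing. Origin at the centre of its foot.
- coupling: Bystander: white pipe coupling (tube), 60 diameter, 80 high, standing on end. Origin at the centre of its foot.
Things that resemble listed ones, but are neither listed nor needed, are in the scene too. Of the things that look like the mixer, the largest one is meant.

How it is judged:
On the way, in this order (a step that is already met when the one before it is completed fails the run):
1. the door stands open against its stop, the front tin still on the track (value of joint door above 1.61 rad and distance between tin1 and tin_stop below 0.01 m), for 0.2 s.
2. the front tin is lifted off the track (z of tin1 in the frame of tin_stop above 0.06 m), for 0.1 s.
3. the tin lies on the mixer's rollers (x of tin1 in the frame of mixer_seat between -0.008 and 0.008 m and y of tin1 in the frame of mixer_seat between -0.025 and 0.025 m and z of tin1 in the frame of mixer_seat between -0.008 and 0.008 m and angle between the y axis of tin1 and the y axis of mixer, either way round below 0.15 rad and linear speed of tin1 below 0.03 m/s), for 0.2 s.
At the end, for the whole second after the job is handed in: The door stands still, open to within 0.05 rad of its stop. tin1 rests on both rollers: within 8 mm of the seat across and in height, 25 mm along, axis within 0.15 rad. tin2 rests within 8 mm of its place at the stop, tin3 behind it within 70 mm of the stop (all of step 3 and value of joint door above 1.61 rad and velocity of joint door below 0.05 rad/s and distance between tin2 and tin_stop below 0.008 m and linear speed of each of tin2, tin3 below 0.03 m/s and distance between tin3 and tin_stop below 0.07 m); the robot touches nothing.
It fails at once if the door is forced more than 0.1 rad into its stop (value of joint hinge_give above 0.1 rad).
It fails at once if the door is flung (faster than 3 rad/s) (velocity of joint door above 3 rad/s).
It fails at once if the tin is dropped on the mixer (faster than 0.5 m/s close above the seat) (distance between tin1 and mixer_seat below 0.03 m and linear speed of tin1 above 0.5 m/s).
It fails at once if a thing standing around is tipped or moved more than 25 mm (distance of any of spray_can, jar, coupling from where it was at the start of the episode above 0.025 m or angle between any of spray_can, jar, coupling's own z axis and vertical above 0.3 rad).
It also fails if it takes over 61 s, if anything falls off the work surface, if the arm or the gripper's body presses on something with over 40 N, if the wrist force passes 120 N, or if a joint passes its speed limit or range.

## Working session

There is one attempt and no reset: what is moved stays moved. The work goes in short steps, Python scripts to look and compute and a shell command to move; the robot and the scene stay as the last step left them, time stands still between calls to the robot, and variables do not carry over. Pictures are saved under pics/ and viewed, about 8 in all and at most 12, crops included, and the job is handed in when it is done.

```bash
mkdir -p pics
python3 - <<'E'
from station import bot
import cv2,numpy as np
o=bot.get_obs();print({k:np.round(v,3).tolist() for k,v in o.items()})
for c in("scene","top"):
    im=bot.read_camera(c);cv2.imwrite(f"pics/{c}0.png",im)
    p=bot.camera_params(c);print(c,np.round(p["K"],1).tolist(),np.round(p["R"],3).tolist(),np.round(p["t"],3).tolist())
    for n in("door_handle","door_hinge","tin_stop","tin1","mixer","mixer_seat","spray_can","jar","coupling","cabinet"):
        print(n,[(np.round(d["xy"],1).tolist(),round(d["score"],2)) for d in bot.place_of(c,n)][:4])
p=bot.camera_params("wrist");print({k:np.round(v,3).tolist() for k,v in p.items()})
E
```

```text
{'t': 0.0, 'q': [-1.315, 0.478, 0.022, 1.556, -0.011, 1.109, -0.083], 'joint_vel': [-0.001, -0.001, -0.0, -0.0, -0.001, 0.001, 0.002], 'joint_torque': [0.0, -59.642, 1.607, -28.12, 0.012, 0.009, 0.0], 'eef_pos': [0.24, 0.63, 0.23], 'tool_rot': [-0.695, 0.696, -0.128, 0.128], 'contact_force': [0.15, 1.761, -0.266], 'torque': [-0.019, -0.033, -0.045], 'gripper_width': 1.0}
scene [[441.3, 0.0, 320.6], [0.0, 441.3, 237.7], [0.0, 0.0, 1.0]] [[-0.61, 0.792, -0.001], [0.5, 0.384, -0.777], [-0.615, -0.474, -0.63]] [0.305, -0.157, 1.344]
door_handle [([289.9, 232.8], 0.63)]
door_hinge [([316.7, 275.2], 0.92)]
tin_stop []
tin1 []
mixer [([299.3, 192.1], 0.81), ([231.9, 217.5], 0.8), ([231.2, 191.8], 0.7), ([283.9, 248.3], 0.59)]
mixer_seat [([283.3, 227.4], 0.8), ([230.0, 190.6], 0.78), ([301.1, 175.5], 0.66)]
spray_can [([154.7, 258.6], 0.67)]
jar [([232.6, 214.9], 0.32)]
coupling [([514.8, 387.9], 0.8)]
cabinet [([287.0, 311.1], 0.74)]
top [[505.4, 0.0, 319.6], [0.0, 505.4, 243.7], [0.0, 0.0, 1.0]] [[-0.013, -1.0, -0.026], [-0.992, 0.017, -0.128], [0.128, 0.024, -0.991]] [0.05, 0.519, 1.247]
door_handle [([294.3, 190.0], 0.72), ([349.9, 209.2], 0.61), ([468.1, 265.9], 0.49)]
door_hinge [([293.5, 188.2], 0.87)]
tin_stop []
tin1 []
mixer [([445.4, 350.6], 0.79), ([388.1, 259.7], 0.78), ([469.0, 265.6], 0.69)]
mixer_seat [([445.9, 354.4], 0.95), ([475.4, 261.8], 0.83), ([349.8, 211.2], 0.67), ([391.4, 255.5], 0.62)]
spray_can [([475.7, 173.0], 0.65)]
jar [([418.8, 163.0], 0.68)]
coupling [([165.4, 247.9], 0.69)]
cabinet [([331.1, 202.1], 0.9)]
{'K': [[349.759, 0.0, 315.207], [0.0, 349.759, 242.656], [0.0, 0.0, 1.0]], 'hand_eye': [[-0.0, 0.949, 0.315, -0.08], [-0.0, -0.315, 0.949, -0.142], [1.0, 0.0, 0.0, -0.001], [0.0, 0.0, 0.0, 1.0]]}
```

View pics/scene0.png

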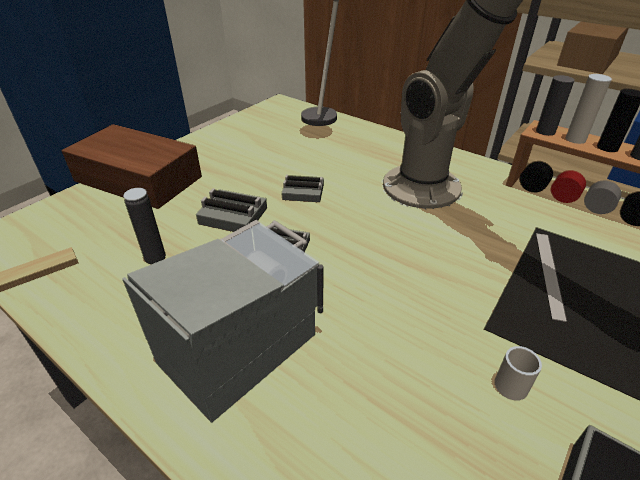

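View pics/top0.png

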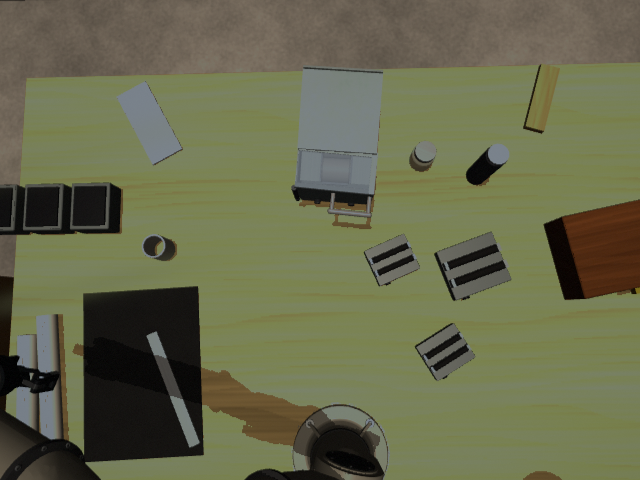

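The scene view shows the cabinet with its door toward the robot, around (290,230). The top view shows the cabinet roof at (340,110), handle bar at (350,212), and three mixers. The largest is at (473,266). The jar is at (423,157), the spray can at (487,165) and the coupling at (158,247).

```bash
cat > h.py <<'E'
from station import bot
import numpy as np,cv2
from scipy.spatial.transform import Rotation as Ro
def cam(c):
    p=bot.camera_params(c);return p["K"],np.array(p["R"]),np.array(p["t"])
def wcam(o):
    p=bot.camera_params("wrist");H=np.array(p["hand_eye"]);T=tool(o)@H;R=T[:3,:3].T
    return p["K"],R,-R@T[:3,3]
def tool(o):
    T=np.eye(4);w,x,y,z=o["tool_rot"];T[:3,:3]=Ro.from_quat([x,y,z,w]).as_matrix();T[:3,3]=o["eef_pos"];return T
def ray(C,uv,z):
    K,R,t=C;d=R.T@np.linalg.solve(K,[uv[0],uv[1],1]);o=-R.T@t;return o+d*(z-o[2])/d[2]
def proj(C,X):
    K,R,t=C;q=K@(R@np.asarray(X)+t);return q[:2]/q[2]
E
python3 - <<'E'
from h import *
im=cv2.imread("pics/top0.png")
a=cv2.resize(im[55:235,280:400],None,fx=3.3,fy=3.3,interpolation=2)
b=cv2.resize(im[222:312,425:520],None,fx=4,fy=4,interpolation=2)
out=np.zeros((600,790,3),np.uint8);out[:a.shape[0],:a.shape[1]]=a;out[:b.shape[0],400:400+b.shape[1]]=b
cv2.imwrite("pics/crop.png",out)
C=cam("top")
for n,uv,z in [("roofBL",(302,68),.23),("roofBR",(382,72),.23),("roofFL",(300,151),.205),("roofFR",(380,154),.205),("barL",(330,212),.165),("barR",(371,216),.165),("mixer",(473,266),.045),("hinge",(293.5,188),.165)]:
    print(n,ray(C,uv,z).round(3))
E
```

```text
roofBL [0.893 0.071 0.23 ]
roofBR [ 0.879 -0.107  0.23 ]
roofFL [0.709 0.079 0.205]
roofFR [ 0.698 -0.1    0.205]
barL [0.576 0.014 0.165]
barR [ 0.565 -0.079  0.165]
mixer [ 0.456 -0.338  0.045]
hinge [0.634 0.097 0.165]
```

View pics/crop.png

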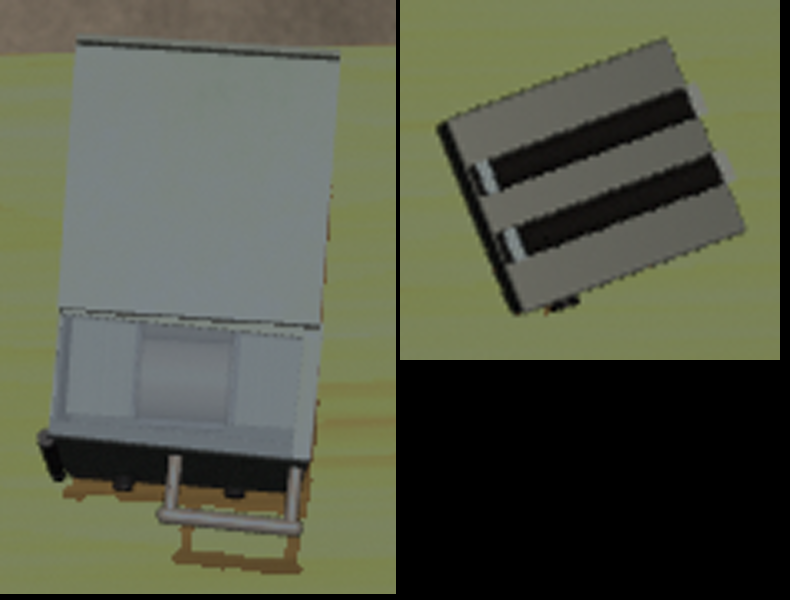

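Run:
```python
from h import *
from scipy.optimize import least_squares
C=cam("top");S=cam("scene")
f=lambda u,v:np.array([280+u/3.3,55+v/3.3])
g=lambda u,v:np.array([425+(u-400)/4,222+v/4])
def pt(p,l):
    c,s=np.cos(p[2]),np.sin(p[2]);return np.array([p[0]+c*l[0]-s*l[1],p[1]+s*l[0]+c*l[1],l[2]])
def door(p,l): # l relative hinge at door axes
    a=-p[3];c,s=np.cos(a),np.sin(a)
    return pt(p,[-.012+c*l[0]-s*l[1],.09+s*l[0]+c*l[1],l[2]])
cab=[((.26,.09,.23),f(78,40)),((.26,-.09,.23),f(338,58)),((.087,.09,.205),f(62,310)),((.087,-.09,.205),f(320,326))]
dr=[((-.042,-.08,.165),f(162,515)),((-.042,-.18,.165),f(300,528))]
def r(p):
    return np.concatenate([proj(C,pt(p,l))-u for l,u in cab]+[proj(C,door(p,l))-u for l,u in dr]+[.3*(proj(S,door(p,(0,0,.165)))-[316.7,275.2])])
s=least_squares(r,[.63,0,-.06,.05]);print(s.x.round(4),s.fun.round(1))
p=s.x
print("hinge",door(p,(0,0,.165)).round(4),"handle",door(p,(-.042,-.13,.165)).round(4),"stop",pt(p,(.045,0,.153)).round(4))
mx=[((.065,.075,.036),g(445,122)),((.065,-.075,.036),g(667,38)),((-.065,-.075,.036),g(745,230)),((-.065,.075,.036),g(520,313))]
s=least_squares(lambda p:np.concatenate([proj(C,pt(p,l))-u for l,u in mx]),[.45,-.33,.3]);print("mixer",s.x.round(4),s.fun.round(1))
print("rollers",[ray(C,g(*u),.06).round(3) for u in((497,172),(690,103),(528,240),(720,167))])
for n,uv,z in [("jar",(424,151),.085),("spray",(498,153),.19),("coup",(154,246),.08)]:print(n,ray(C,uv,z).round(3))
print(tool(bot.get_obs()).round(3))
```

```text
[ 0.6246  0.004  -0.0964 -0.0344] [-0.3  1.4  1.1  1.3 -1.5 -2.6  0.2 -1.7 -0.6  1.6  1.3 -0.5  1.4 -1.2]
hinge [0.6214 0.0947 0.165 ] handle [ 0.5714 -0.0324  0.165 ] stop [ 6.694e-01 -3.000e-04  1.530e-01]
mixer [ 0.4578 -0.3418  0.3355] [-0.5 -0.7 -0.3 -0.2  0.4  0.4  0.3  0.5]
rollers [array([ 0.459, -0.276,  0.06 ]), array([ 0.499, -0.396,  0.06 ]), array([ 0.417, -0.293,  0.06 ]), array([ 0.46 , -0.412,  0.06 ])]
jar [ 0.741 -0.221  0.085]
spray [ 0.699 -0.367  0.19 ]
coup [0.515 0.449 0.08 ]
[[ 0.935  0.     0.356  0.24 ]
 [-0.356  0.     0.935  0.631]
 [-0.    -1.     0.     0.231]
 [ 0.     0.     0.     1.   ]]
```

```bash
python3 -m crank '[{"linear":[0.3,-0.04,-0.27],"dr":[0,37,0],"hand":-0.3},{"linear":[0.3,-0.04,-0.27],"dr":[0,37,0],"hand":-0.3},{"linear":[0.3,-0.04,-0.27],"dr":[0,37,0],"hand":-0.3},{"linear":[0.3,-0.04,-0.27],"dr":[0,37,0],"hand":-0.3},{"linear":[0.3,-0.04,-0.27],"dr":[0,37,0],"hand":-0.3},{"linear":[0.3,-0.04,-0.27],"dr":[0,37,0],"hand":-0.3},{"linear":[0.3,-0.04,-0.27],"dr":[0,37,0],"hand":-0.3},{"linear":[0.3,-0.04,-0.27],"dr":[0,37,0],"hand":-0.3},{"linear":[0.3,-0.04,-0.27],"dr":[0,37,0],"hand":-0.3},{"linear":[0.3,-0.04,-0.27],"dr":[0,37,0],"hand":-0.3}]'
cat > go.py <<'E'
# print shift and turn (tool axes) to bring TCP to x y z with tool pointing down, z heading deg
from h import *;import sys
x,y,z,h=map(float,sys.argv[1:5]);T=tool(bot.get_obs());a=np.radians(h)
zt=np.array([np.cos(a),np.sin(a),0]);yt=np.array([0,0,-1]);G=np.c_[np.cross(yt,zt),yt,zt]
print("linear",(T[:3,:3].T@(np.array([x,y,z])-T[:3,3])).round(4),"dr",np.degrees(Ro.from_matrix(T[:3,:3].T@G).as_rotvec()).round(2),"q",np.round(bot.get_obs()["q"],2))
E
python3 go.py .571 -.033 .3 -4.5
```

```text
t: 1.93
eef_pos: [0.426, 0.2681, 0.2721]
tool_rot: [0.619, -0.618, 0.343, -0.343]
contact_force: [1.1, 0.2, -0.7]
gripper_width: 0.349
linear [ 0.3322 -0.0279 -0.0365] dr [-0.06 36.48  0.  ] q [-0.96  0.15  0.31  1.93 -0.05  1.07 -0.07]
```

```bash
python3 -m crank '[{"linear":[0.332,-0.028,-0.036],"dr":[0,36.5,0],"hand":-0.3},{"linear":[0.332,-0.028,-0.036],"dr":[0,36.5,0],"hand":-0.3},{"linear":[0.332,-0.028,-0.036],"dr":[0,36.5,0],"hand":-0.3},{"linear":[0.332,-0.028,-0.036],"dr":[0,36.5,0],"hand":-0.3},{"linear":[0.332,-0.028,-0.036],"dr":[0,36.5,0],"hand":-0.3},{"linear":[0.332,-0.028,-0.036],"dr":[0,36.5,0],"hand":-0.3},{"linear":[0.332,-0.028,-0.036],"dr":[0,36.5,0],"hand":-0.3},{"linear":[0.332,-0.028,-0.036],"dr":[0,36.5,0],"hand":-0.3},{"linear":[0.332,-0.028,-0.036],"dr":[0,36.5,0],"hand":-0.3},{"linear":[0.332,-0.028,-0.036],"dr":[0,36.5,0],"hand":-0.3}]'
python3 - <<'E'
from h import *
o=bot.get_obs();im=bot.read_camera("wrist");cv2.imwrite("pics/w1.png",im);np.save("o1.npy",o,allow_pickle=True)
C=wcam(o)
for n in("door_handle","door_hinge","tin1"):
    for d in bot.place_of("wrist",n)[:2]:print(n,np.round(d["xy"],1),round(d["score"],2),ray(C,d["xy"],.165).round(4))
print(np.round(o["q"],2),o["contact_force"])
E
```

```text
t: 2.77
eef_pos: [0.5712, -0.0319, 0.2996]
tool_rot: [-0.479, 0.479, -0.519, 0.521]
contact_force: [0.2, 0.6, 1.5]
gripper_width: 0.35
door_handle [316.7 229.6] 0.61 [ 0.573  -0.0331  0.165 ]
door_hinge [379.8  53.5] 0.8 [0.6278 0.0924 0.165 ]
[-0.54  0.27  0.61  1.76 -0.17  1.16  0.03] [0.20835997 0.64409766 1.46054079]
```

View pics/w1.png

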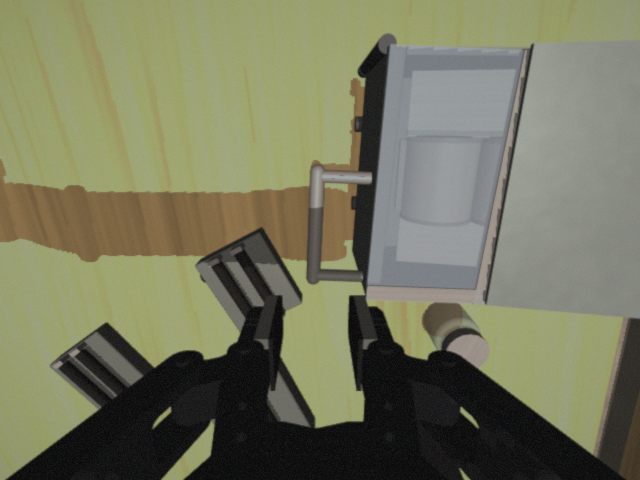

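The wrist view shows the bar from (318,168) to (314,280), the door's front top edge at x≈365–385, and the front tin under the clear top at (440,180), with tin2 just behind. The jar is at (455,335).

Run:
```python
from h import *
o=np.load("o1.npy",allow_pickle=True).item();C=wcam(o)
P=lambda u,v,z:ray(C,(u,v),z).round(4)
for n,a,b,z in[("bar",(318,168),(314,280),.165),("roof front",(532,46),(487,302),.205),("cleartop back",(523,48),(478,292),.194),("cleartop front",(391,47),(368,296),.194),("tin1 front",(403,140),(400,215),.153)]:
    A,B=P(*a,z),P(*b,z);print(n,A,B,"normal heading",np.degrees(np.arctan2(A[1]-B[1],A[0]-B[0])).round(1)-90,"len",np.linalg.norm(A-B).round(4))
print("jar lid",P(465,349,.085))
```

```text
bar [0.578  0.0166 0.165 ] [ 0.567  -0.0781  0.165 ] normal heading -6.599999999999994 len 0.0953
roof front [0.7118 0.0825 0.205 ] [ 0.6975 -0.0887  0.205 ] normal heading -4.799999999999997 len 0.1718
cleartop back [0.7125 0.0835 0.194 ] [ 0.6954 -0.0856  0.194 ] normal heading -5.799999999999997 len 0.17
cleartop front [0.6296 0.0908 0.194 ] [ 0.6094 -0.0821  0.194 ] normal heading -6.700000000000003 len 0.1741
tin1 front [0.6468 0.0315 0.153 ] [ 0.6442 -0.0295  0.153 ] normal heading -2.4000000000000057 len 0.0611
jar lid [ 0.7365 -0.2191  0.085 ]
```

```bash
python3 -m crank '[{"linear":[-0.001,0.04,0.001],"dr":[0,2,0],"hand":-0.3},{"linear":[-0.001,0.08,0.001],"dr":[0,2,0],"hand":-0.3},{"linear":[-0.001,0.11,0.001],"dr":[0,2,0],"hand":-0.3},{"linear":[-0.001,0.135,0.001],"dr":[0,2,0],"hand":-0.3},{"linear":[-0.001,0.158,0.001],"dr":[0,2,0],"hand":-0.3},{"linear":[-0.001,0.158,0.001],"dr":[0,2,0],"hand":-0.3}]'
python3 - <<'E'
import numpy as np
for d in [1,2,3,4,5,10,15,20,25,30,35,40]:
    c,s=np.cos(np.radians(d)),np.sin(np.radians(d));print(d,round(.13*c-.042*s-.13,4),round(-.13*s-.042*c+.042,4))
from h import *
o=bot.get_obs();im=bot.read_camera("wrist");cv2.imwrite("pics/w2.png",im)
print(tool(o).round(3),np.round(o["contact_force"],2))
E
```

```text
t: 3.47
eef_pos: [0.57, -0.0247, 0.1387]
tool_rot: [0.472, -0.473, 0.527, -0.525]
contact_force: [-8.2, 4.1, 15.1]
gripper_width: 0.347
1 -0.0008 -0.0023
2 -0.0015 -0.0045
3 -0.0024 -0.0067
4 -0.0032 -0.009
5 -0.0042 -0.0112
10 -0.0093 -0.0219
15 -0.0153 -0.0322
20 -0.0222 -0.0419
25 -0.0299 -0.051
30 -0.0384 -0.0594
35 -0.0476 -0.067
40 -0.0574 -0.0737
[[-0.107 -0.004  0.994  0.57 ]
 [-0.994  0.001 -0.107 -0.025]
 [-0.001 -1.    -0.004  0.139]
 [ 0.     0.     0.     1.   ]] [-8.22  4.12 15.12]
```

View pics/w2.png

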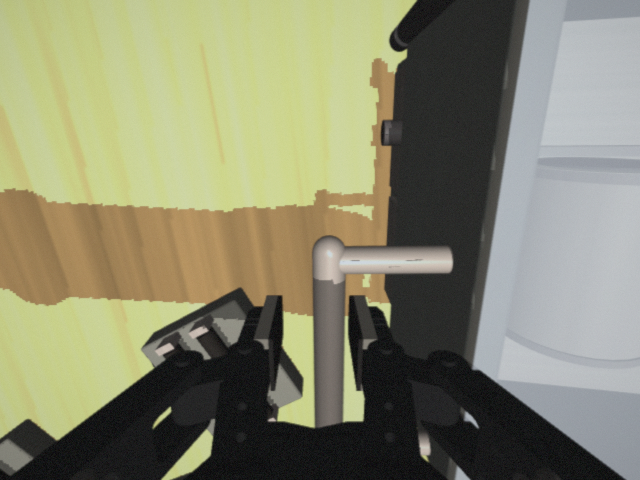

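The bar lies between the open fingers, with its near end and post at (330,255). The fingers straddle it clear of the door face.

```bash
python3 -m crank '[{"linear":[0,0,0],"dr":[0,0,0],"hand":-0.3},{"linear":[0,0,0],"dr":[0,0,0],"hand":-0.3}]'; python3 go.py .5725 -.031 .142 -6.5
cat > chk.py <<'E'
from h import *;import sys
o=bot.get_obs();f=np.array(o["contact_force"]);T=tool(o)
H=np.array([.629,.0934]);v=T[:2,3]-H
print("tool-axis force",(T[:3,:3].T@f).round(1),"turned deg",round(-6.5-np.degrees(np.arctan2(T[1,2],T[0,2])),1),"radius",np.linalg.norm(v).round(4))
sys.exit(abs((T[:3,:3].T@f)[2])>float(sys.argv[1]))
E
python3 chk.py 9
```

```text
t: 3.68
eef_pos: [0.5723, -0.0258, 0.1421]
tool_rot: [-0.473, 0.472, -0.526, 0.526]
contact_force: [-1.8, 0.2, 6.5]
gripper_width: 0.351
linear [0.0052 0.0001 0.0008] dr [-0.08  0.31 -0.06] q [-0.47  0.45  0.53  1.92 -0.3   0.85  0.11]
tool-axis force [-0.  -6.5 -1.8] turned deg -0.3 radius 0.132False
```

```bash
python3 -m crank '[{"linear":[0.005,0,0.001],"dr":[0,0,0],"hand":-0.3},{"linear":[0.001,0,-0.01],"dr":[0,5,0],"hand":-0.3},{"linear":[-0.004,0,-0.021],"dr":[0,10,0],"hand":-0.3},{"linear":[-0.01,0,-0.031],"dr":[0,15,0],"hand":-0.3},{"linear":[-0.017,0,-0.041],"dr":[0,20,0],"hand":-0.3},{"linear":[-0.025,0,-0.05],"dr":[0,25,0],"hand":-0.3},{"linear":[-0.033,0,-0.058],"dr":[0,30,0],"hand":-0.3},{"linear":[-0.043,0,-0.066],"dr":[0,35,0],"hand":-0.3},{"linear":[-0.052,0,-0.073],"dr":[0,40,0],"hand":-0.3}]'; python3 chk.py 9
python3 - <<'E'
import math
h=[.629,.0934]
for th in(40,80,110):
    a=math.radians(-6.5-th);c,s=math.cos(a),math.sin(a);print(th,h[0]-.042*c+.13*s,h[1]-.042*s-.13*c,-6.5-th)
E
```

```text
t: 4.43
eef_pos: [0.5047, 0.0338, 0.1415]
tool_rot: [0.263, -0.262, 0.657, -0.657]
contact_force: [3.3, -0.8, -1.1]
gripper_width: 0.349
tool-axis force [-1.8  1.1  2.9] turned deg 40.0 radius 0.1378
40 0.505790439589265 0.03437962874232804 -46.5
80 0.4966784375446933 0.12738535139418702 -86.5
110 0.5313988411423487 0.1889929588915602 -116.5False
```

```bash
python3 -m crank '[{"linear":[-0.004,0,-0.011],"dr":[0,5,0],"hand":-0.3},{"linear":[-0.009,0,-0.022],"dr":[0,10,0],"hand":-0.3},{"linear":[-0.015,0,-0.032],"dr":[0,15,0],"hand":-0.3},{"linear":[-0.022,0,-0.042],"dr":[0,20,0],"hand":-0.3},{"linear":[-0.03,0,-0.051],"dr":[0,25,0],"hand":-0.3},{"linear":[-0.038,0,-0.059],"dr":[0,30,0],"hand":-0.3},{"linear":[-0.048,0,-0.067],"dr":[0,35,0],"hand":-0.3},{"linear":[-0.057,0,-0.074],"dr":[0,40,0],"hand":-0.3}]'; python3 chk.py 9; python3 go.py .4967 .1274 .1415 -86.5
```

```text
t: 5.1
eef_pos: [0.4946, 0.1268, 0.1413]
tool_rot: [0.022, -0.022, 0.707, -0.707]
contact_force: [2.5, -2.9, -0.4]
gripper_width: 0.347
tool-axis force [-2.4  0.4  3.1] turned deg 79.9 radius 0.1385
linear [-0.0021 -0.0002 -0.0005] dr [ 0.01  0.06 -0.01] q [-1.09  0.46  0.92  2.07 -0.49  0.84 -1.39]False
```

```bash
s(){ python3 chk.py 6.5; }
python3 -m crank '[{"linear":[-0.001,0,-0.0023],"dr":[0,1,0],"hand":-0.3},{"linear":[-0.0015,0,-0.0045],"dr":[0,2,0],"hand":-0.3},{"linear":[-0.0015,0,-0.0045],"dr":[0,2,0],"hand":-0.3}]' >/dev/null && s && \
python3 -m crank '[{"linear":[-0.001,0,-0.0023],"dr":[0,1,0],"hand":-0.3},{"linear":[-0.0015,0,-0.0045],"dr":[0,2,0],"hand":-0.3},{"linear":[-0.0015,0,-0.0045],"dr":[0,2,0],"hand":-0.3}]' >/dev/null && s && \
python3 -m crank '[{"linear":[-0.001,0,-0.0023],"dr":[0,1,0],"hand":-0.3},{"linear":[-0.0015,0,-0.0045],"dr":[0,2,0],"hand":-0.3},{"linear":[-0.0015,0,-0.0045],"dr":[0,2,0],"hand":-0.3}]' >/dev/null && s && \
python3 -m crank '[{"linear":[-0.001,0,-0.0023],"dr":[0,1,0],"hand":-0.3},{"linear":[-0.0015,0,-0.0045],"dr":[0,2,0],"hand":-0.3},{"linear":[-0.0015,0,-0.0045],"dr":[0,2,0],"hand":-0.3}]' >/dev/null && s && \
python3 -m crank '[{"linear":[-0.001,0,-0.0023],"dr":[0,1,0],"hand":-0.3},{"linear":[-0.0015,0,-0.0045],"dr":[0,2,0],"hand":-0.3},{"linear":[-0.0015,0,-0.0045],"dr":[0,2,0],"hand":-0.3}]' >/dev/null && s && \
python3 -m crank '[{"linear":[-0.001,0,-0.0023],"dr":[0,1,0],"hand":-0.3},{"linear":[-0.0015,0,-0.0045],"dr":[0,2,0],"hand":-0.3},{"linear":[-0.0015,0,-0.0045],"dr":[0,2,0],"hand":-0.3}]' >/dev/null && s && \
python3 -m crank '[{"linear":[-0.001,0,-0.0023],"dr":[0,1,0],"hand":-0.3},{"linear":[-0.0015,0,-0.0045],"dr":[0,2,0],"hand":-0.3},{"linear":[-0.0015,0,-0.0045],"dr":[0,2,0],"hand":-0.3}]' >/dev/null && s
python3 go.py .4967 .1274 .1415 -86.5
```

```text
tool-axis force [-0.1 -1.2  1.4] turned deg 81.7 radius 0.1381
linear [-0.0008 -0.0003  0.0027] dr [-0.01 -1.71  0.03] q [-1.09  0.47  0.93  2.07 -0.5   0.85 -1.41]False
```

```bash
sed -i 's/sys.exit(\(.*\))$/sys.exit(int(\1))/' chk.py; s(){ python3 chk.py 6.5; }
python3 -m crank '[{"linear":[-0.001,0,-0.0023],"dr":[0,1,0],"hand":-0.3},{"linear":[-0.0015,0,-0.0045],"dr":[0,2,0],"hand":-0.3},{"linear":[-0.0015,0,-0.0045],"dr":[0,2,0],"hand":-0.3}]' >/dev/null && s && \
python3 -m crank '[{"linear":[-0.001,0,-0.0023],"dr":[0,1,0],"hand":-0.3},{"linear":[-0.0015,0,-0.0045],"dr":[0,2,0],"hand":-0.3},{"linear":[-0.0015,0,-0.0045],"dr":[0,2,0],"hand":-0.3}]' >/dev/null && s && \
python3 -m crank '[{"linear":[-0.001,0,-0.0023],"dr":[0,1,0],"hand":-0.3},{"linear":[-0.0015,0,-0.0045],"dr":[0,2,0],"hand":-0.3},{"linear":[-0.0015,0,-0.0045],"dr":[0,2,0],"hand":-0.3}]' >/dev/null && s && \
python3 -m crank '[{"linear":[-0.001,0,-0.0023],"dr":[0,1,0],"hand":-0.3},{"linear":[-0.0015,0,-0.0045],"dr":[0,2,0],"hand":-0.3},{"linear":[-0.0015,0,-0.0045],"dr":[0,2,0],"hand":-0.3}]' >/dev/null && s && \
python3 -m crank '[{"linear":[-0.001,0,-0.0023],"dr":[0,1,0],"hand":-0.3},{"linear":[-0.0015,0,-0.0045],"dr":[0,2,0],"hand":-0.3},{"linear":[-0.0015,0,-0.0045],"dr":[0,2,0],"hand":-0.3}]' >/dev/null && s && \
python3 -m crank '[{"linear":[-0.001,0,-0.0023],"dr":[0,1,0],"hand":-0.3},{"linear":[-0.0015,0,-0.0045],"dr":[0,2,0],"hand":-0.3},{"linear":[-0.0015,0,-0.0045],"dr":[0,2,0],"hand":-0.3}]' >/dev/null && s && \
python3 -m crank '[{"linear":[-0.001,0,-0.0023],"dr":[0,1,0],"hand":-0.3},{"linear":[-0.0015,0,-0.0045],"dr":[0,2,0],"hand":-0.3},{"linear":[-0.0015,0,-0.0045],"dr":[0,2,0],"hand":-0.3}]' >/dev/null && s
python3 go.py .4967 .1274 .1415 -86.5
```

```text
tool-axis force [ 1.2 -1.   1.9] turned deg 83.9 radius 0.1377
tool-axis force [ 0.9 -0.8  0.6] turned deg 85.9 radius 0.1375
tool-axis force [ 1.1 -0.   2. ] turned deg 87.9 radius 0.1374
tool-axis force [0.3 0.8 1.2] turned deg 89.9 radius 0.1374
tool-axis force [1.  0.  0.7] turned deg 91.9 radius 0.1374
tool-axis force [ 0.4 -0.7  2.1] turned deg 93.9 radius 0.1373
tool-axis force [0.1 0.2 2.2] turned deg 95.9 radius 0.1373
linear [ 0.0052 -0.0002  0.0354] dr [ 1.000e-02 -1.589e+01 -2.000e-02] q [-1.15  0.53  0.98  2.02 -0.57  0.89 -1.65]
```

```bash
s(){ python3 chk.py 6.5; }
python3 -m crank '[{"linear":[-0.001,0,-0.0023],"dr":[0,1,0],"hand":-0.3},{"linear":[-0.0015,0,-0.0045],"dr":[0,2,0],"hand":-0.3},{"linear":[-0.0015,0,-0.0045],"dr":[0,2,0],"hand":-0.3}]' >/dev/null && s && \
python3 -m crank '[{"linear":[-0.001,0,-0.0023],"dr":[0,1,0],"hand":-0.3},{"linear":[-0.0015,0,-0.0045],"dr":[0,2,0],"hand":-0.3},{"linear":[-0.0015,0,-0.0045],"dr":[0,2,0],"hand":-0.3}]' >/dev/null && s && \
python3 -m crank '[{"linear":[-0.001,0,-0.0023],"dr":[0,1,0],"hand":-0.3},{"linear":[-0.0015,0,-0.0045],"dr":[0,2,0],"hand":-0.3},{"linear":[-0.0015,0,-0.0045],"dr":[0,2,0],"hand":-0.3}]' >/dev/null && s && \
python3 -m crank '[{"linear":[-0.001,0,-0.0023],"dr":[0,1,0],"hand":-0.3},{"linear":[-0.0015,0,-0.0045],"dr":[0,2,0],"hand":-0.3},{"linear":[-0.0015,0,-0.0045],"dr":[0,2,0],"hand":-0.3}]' >/dev/null && s && \
python3 -m crank '[{"linear":[-0.001,0,-0.0023],"dr":[0,1,0],"hand":-0.3},{"linear":[-0.0015,0,-0.0045],"dr":[0,2,0],"hand":-0.3},{"linear":[-0.0015,0,-0.0045],"dr":[0,2,0],"hand":-0.3}]' >/dev/null && s && \
python3 -m crank '[{"linear":[-0.001,0,-0.0023],"dr":[0,1,0],"hand":-0.3},{"linear":[-0.0015,0,-0.0045],"dr":[0,2,0],"hand":-0.3},{"linear":[-0.0015,0,-0.0045],"dr":[0,2,0],"hand":-0.3}]' >/dev/null && s && \
python3 -m crank '[{"linear":[-0.001,0,-0.0023],"dr":[0,1,0],"hand":-0.3},{"linear":[-0.0015,0,-0.0045],"dr":[0,2,0],"hand":-0.3},{"linear":[-0.0015,0,-0.0045],"dr":[0,2,0],"hand":-0.3}]' >/dev/null && s && \
python3 -m crank '[{"linear":[-0.001,0,-0.0023],"dr":[0,1,0],"hand":-0.3},{"linear":[-0.0015,0,-0.0045],"dr":[0,2,0],"hand":-0.3},{"linear":[-0.0015,0,-0.0045],"dr":[0,2,0],"hand":-0.3}]' >/dev/null && s && \
python3 -m crank '[{"linear":[-0.001,0,-0.0023],"dr":[0,1,0],"hand":-0.3},{"linear":[-0.0015,0,-0.0045],"dr":[0,2,0],"hand":-0.3},{"linear":[-0.0015,0,-0.0045],"dr":[0,2,0],"hand":-0.3}]' >/dev/null && s && \
python3 -m crank '[{"linear":[-0.001,0,-0.0023],"dr":[0,1,0],"hand":-0.3},{"linear":[-0.0015,0,-0.0045],"dr":[0,2,0],"hand":-0.3},{"linear":[-0.0015,0,-0.0045],"dr":[0,2,0],"hand":-0.3}]' >/dev/null && s
python3 go.py .4967 .1274 .1415 -86.5
```

```text
tool-axis force [-0.2 -0.4  2. ] turned deg 97.9 radius 0.1372
tool-axis force [ 1.  -0.3  2.4] turned deg 99.9 radius 0.1372
tool-axis force [ 2.3 -1.4  4.8] turned deg 101.9 radius 0.1371
tool-axis force [ 1.8 -0.2  7.6] turned deg 103.9 radius 0.1371
linear [ 0.0041 -0.0005  0.0523] dr [ -0.11 -23.93   0.11] q [-1.17  0.58  1.    1.99 -0.61  0.92 -1.78]
```

```bash
python3 -m crank '[{"linear":[-0.001,0,-0.0023],"dr":[0,1,0],"hand":-0.3},{"linear":[-0.001,0,-0.0023],"dr":[0,1,0],"hand":-0.3},{"linear":[-0.001,0,-0.0023],"dr":[0,1,0],"hand":-0.3},{"linear":[-0.001,0,-0.0023],"dr":[0,1,0],"hand":-0.3}]' >/dev/null ; python3 chk.py 15
python3 go.py .678 -.001 .3 -5
```

```text
tool-axis force [ 3.7 -1.   7.9] turned deg 104.9 radius 0.137
linear [-0.2116 -0.1595  0.1075] dr [ 2.0000e-02 -1.0642e+02  2.7000e-01] q [-1.17  0.58  1.    1.99 -0.62  0.92 -1.79]
```

```bash
python3 -m crank '[{"linear":[-0.001,0,-0.0023],"dr":[0,1,0],"hand":-0.3},{"linear":[-0.0015,0,-0.0045],"dr":[0,2,0],"hand":-0.3},{"linear":[-0.0015,0,-0.0045],"dr":[0,2,0],"hand":-0.3},{"linear":[-0.0015,0,-0.0045],"dr":[0,2,0],"hand":-0.3}]' >/dev/null ; python3 chk.py 15
python3 - <<'E'
from h import *
C=cam("top");o=bot.get_obs();print(o["torque"],o["joint_vel"])
im=bot.read_camera("top")[100:280,230:410];cv2.imwrite("pics/t2.png",cv2.resize(im,None,fx=3.2,fy=3.2,interpolation=2))
E
```

```text
tool-axis force [ 4.7 -2.5 10.2] turned deg 106.9 radius 0.1371
[-1.64931826  1.62039644  0.09255832] [ 0.00100873 -0.00191277  0.00200863  0.00464606  0.00223579  0.00076316
  0.00290943]
```

View pics/t2.png

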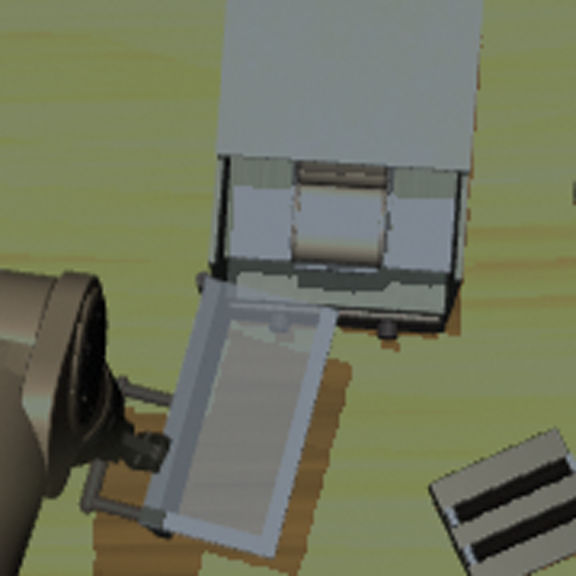

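The door stands open at about 105°, with its clear top swung to the robot side, and the push force is rising steadily with travel (2 → 10 N). That is the stop. tin1 is exposed at (340,225). Next I ease off and lift.

```bash
python3 -m crank '[{"linear":[0,0,0.005],"dr":[0,0,0],"hand":-0.3},{"linear":[0,0,0.01],"dr":[0,0,0],"hand":-0.3},{"linear":[0,0,0.014],"dr":[0,0,0],"hand":-0.3},{"linear":[0,0,0.014],"dr":[0,0,0],"hand":-0.3}]' >/dev/null; python3 chk.py 5; python3 -m crank '[{"linear":[0,-0.03,0.014],"dr":[0,0,0],"hand":-0.3},{"linear":[0,-0.06,0.014],"dr":[0,0,0],"hand":-0.3},{"linear":[0,-0.1,0.014],"dr":[0,0,0],"hand":-0.3},{"linear":[0,-0.14,0.014],"dr":[0,0,0],"hand":0},{"linear":[0,-0.17,0.014],"dr":[0,0,0],"hand":1},{"linear":[0,-0.17,0.014],"dr":[0,0,0],"hand":1}]'; python3 chk.py 5;python3 go.py .678 -.001 .32 -95;python3 go.py .678 -.001 .32 85
```

```text
tool-axis force [1.5 1.  2.7] turned deg 106.9 radius 0.1332
t: 9.65
eef_pos: [0.5176, 0.157, 0.3177]
tool_rot: [-0.14, 0.146, 0.695, -0.69]
contact_force: [0.8, 0.4, 0.1]
gripper_width: 0.761
tool-axis force [-0.6 -0.1 -0.7] turned deg 106.8 radius 0.1283
linear [-0.2098 -0.0015  0.0816] dr [  0.44 -18.3   -0.51] q [-1.39  0.37  1.28  1.83 -0.38  1.22 -1.97]
linear [-0.2098 -0.0015  0.0816] dr [  0.72 161.69   0.63] q [-1.39  0.37  1.28  1.83 -0.38  1.22 -1.97]
```

```bash
python3 -m crank '[{"linear":[-0.21,-0.002,0.082],"dr":[0.4,-18.3,-0.5],"hand":1},{"linear":[-0.21,-0.002,0.082],"dr":[0.4,-18.3,-0.5],"hand":1},{"linear":[-0.21,-0.002,0.082],"dr":[0.4,-18.3,-0.5],"hand":1},{"linear":[-0.21,-0.002,0.082],"dr":[0.4,-18.3,-0.5],"hand":1},{"linear":[-0.21,-0.002,0.082],"dr":[0.4,-18.3,-0.5],"hand":1},{"linear":[-0.21,-0.002,0.082],"dr":[0.4,-18.3,-0.5],"hand":1},{"linear":[-0.21,-0.002,0.082],"dr":[0.4,-18.3,-0.5],"hand":1},{"linear":[-0.21,-0.002,0.082],"dr":[0.4,-18.3,-0.5],"hand":1}]'
python3 - <<'E'
from h import *
o=bot.get_obs();im=bot.read_camera("wrist");C=wcam(o);np.save("o3.npy",o,allow_pickle=True)
for n in("tin1","tin_stop","door_handle","door_hinge"):
    for d in bot.place_of("wrist",n)[:3]:print(n,np.round(d["xy"],1),round(d["score"],2),ray(C,d["xy"],.153).round(4),ray(C,d["xy"],.165).round(4))
t=bot.read_camera("top")
for d in bot.place_of("top","door_handle")[:2]:print("top",d["xy"],ray(cam("top"),d["xy"],.165))
a=np.zeros((480,790,3),np.uint8);a[:, :480]=cv2.resize(im[:,80:560],None,fx=1,fy=1);b=cv2.resize(t[150:280,260:370],None,fx=2.8,fy=2.8,interpolation=2);a[:b.shape[0],482:482+b.shape[1]]=b[:, :308]
cv2.imwrite("pics/w3.png",a)
E
```

```text
t: 10.32
eef_pos: [0.6748, -0.0038, 0.313]
tool_rot: [0.035, -0.029, -0.704, 0.708]
contact_force: [0.4, 0.6, -0.5]
gripper_width: 1.0
tin1 [307.9 222. ] 0.75 [6.744e-01 5.000e-04 1.530e-01] [ 0.6777 -0.      0.165 ]
```

View pics/w3.png

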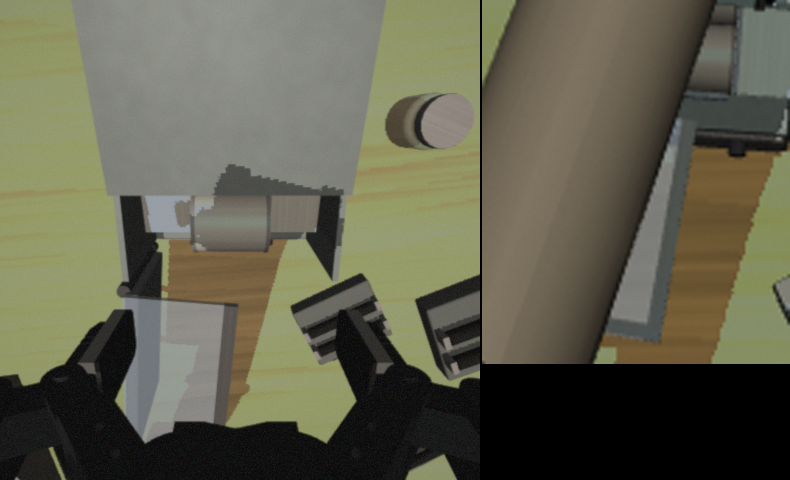

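The wrist view shows tin1 exposed at about (311,222), with the open door below left and the roof edge at row 195. The door seems to have come back somewhat since the pressed state, so I'll compute how far.

Run:
```python
from h import *
C=cam("top")
f=lambda u,v:(230+u/3.2,100+v/3.2);g=lambda u,v:(260+(u-482)/2.8,150+v/2.8)
for n,a,b in(("pressed",f(335,310),f(272,552)),("now",g(692,150),g(662,340))):
    A,B=ray(C,a,.194),ray(C,b,.194);d=A-B;H=np.array([.629,.0934]);w=B[:2]-H
    # far corner heading from hinge: door local (.097,-.18)
    print(n,A.round(3),B.round(3),"edge yaw->door normal",np.degrees(np.arctan2(d[1],d[0])).round(1)-90,"corner",(np.degrees(np.arctan2(w[1],w[0])-np.arctan2(-.18,.097))).round(1),np.hypot(*w).round(3))
o=np.load("o3.npy",allow_pickle=True).item();W=wcam(o)
A=ray(W,(80+238,305),.194);B=ray(W,(80+214,425),.194);d=A-B;print("wrist",A,B,np.degrees(np.arctan2(d[1],d[0])).round(1)-90)
A=ray(W,(352,195),.194)
print("tin ends",[ray(W,(80+u,222),.165).round(4) for u in(192,270)],"tin top/bottom px",[ray(W,(311,v),.165).round(4) for v in(195,251)])
print("roof edge",[ray(W,(80+u,195),.205).round(4) for u in(108,353)])
```

```text
pressed [0.605 0.003 0.194] [0.436 0.049 0.194] edge yaw->door normal -105.3 corner -105.4 0.198
now [0.589 0.002 0.194] [0.438 0.029 0.194] edge yaw->door normal -99.8 corner -99.6 0.202
wrist [ 0.61325222 -0.0027065   0.194     ] [0.4867967  0.03135105 0.194     ] -105.1
tin ends [array([0.6805, 0.0306, 0.165 ]), array([ 0.6744, -0.036 ,  0.165 ])] tin top/bottom px [array([ 0.7007, -0.0048,  0.165 ]), array([ 6.511e-01, -2.000e-04,  1.650e-01])]
roof edge [array([0.7165, 0.0822, 0.205 ]), array([ 0.7005, -0.0934,  0.205 ])]
```

```bash
python3 go.py .6735 -.0025 .2 -95; python3 go.py .6735 -.0025 .14 -95
```

```text
linear [-0.0013  0.1135  0.0008] dr [-0.26  0.07  0.55] q [-0.71  0.58  0.98  1.49 -0.49  1.34 -1.34]
linear [-0.0018  0.1735  0.0005] dr [-0.26  0.07  0.55] q [-0.71  0.58  0.98  1.49 -0.49  1.34 -1.34]
```

```bash
python3 -m crank '[{"linear":[-0.001,0.04,0.001],"dr":[-0.3,0,0.5],"hand":1},{"linear":[-0.001,0.08,0.001],"dr":[-0.3,0,0.5],"hand":1},{"linear":[-0.001,0.11,0.001],"dr":[-0.3,0,0.5],"hand":1},{"linear":[-0.001,0.114,0.001],"dr":[-0.3,0,0.5],"hand":1},{"linear":[-0.001,0.114,0.001],"dr":[-0.3,0,0.5],"hand":1},{"linear":[-0.001,0.114,0.001],"dr":[-0.3,0,0.5],"hand":1}]'
python3 go.py .6735 -.0025 .14 -95
python3 - <<'E'
from h import *
o=bot.get_obs();im=bot.read_camera("wrist");C=wcam(o)
for d in bot.place_of("wrist","tin1")[:2]:print(d["xy"],d["score"],ray(C,d["xy"],.153).round(4))
cv2.imwrite("pics/w4.png",im)
E
```

```text
t: 11.17
eef_pos: [0.6743, -0.0044, 0.2011]
tool_rot: [0.031, -0.031, -0.706, 0.707]
contact_force: [0.0, -0.4, 0.5]
gripper_width: 1.0
linear [ 0.0011  0.0611 -0.0018] dr [-0.02 -0.02 -0.07] q [-0.67  0.67  0.91  1.63 -0.57  1.13 -1.27]
[305.0, 275.1] 0.96 [6.729e-01 4.000e-04 1.530e-01]
```

View pics/w4.png

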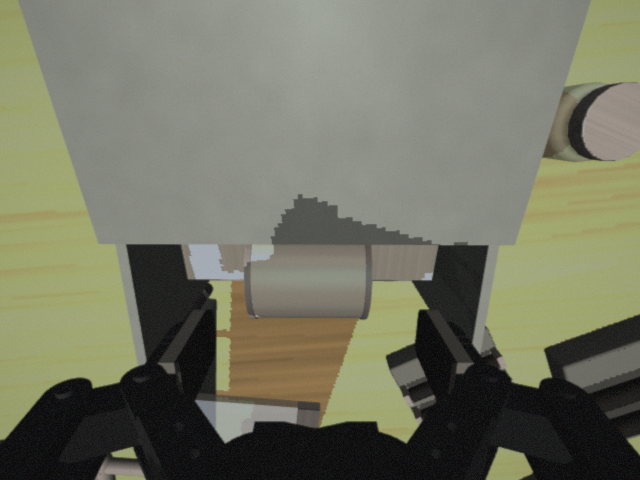

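tin1 spans columns 246–371 here, between the open fingers (214 and 418) and about 3 mm left of centre. I'll go down with that correction, then close.

```bash
python3 -m crank '[{"linear":[0.001,0.02,-0.003],"dr":[0,0,0],"hand":1},{"linear":[0.001,0.04,-0.003],"dr":[0,0,0],"hand":1},{"linear":[0.001,0.055,-0.003],"dr":[0,0,0],"hand":1},{"linear":[0.001,0.061,-0.003],"dr":[0,0,0],"hand":1},{"linear":[0.001,0.061,-0.003],"dr":[0,0,0],"hand":1},{"linear":[0.001,0.061,-0.003],"dr":[0,0,0],"hand":1}]' 30; python3 -m crank '[{"linear":[0,0,0],"dr":[0,0,0],"hand":0.4},{"linear":[0,0,0],"dr":[0,0,0],"hand":0.3},{"linear":[0,0,0],"dr":[0,0,0],"hand":0.2},{"linear":[0,0,0],"dr":[0,0,0],"hand":0.1},{"linear":[0,0,0],"dr":[0,0,0],"hand":0},{"linear":[0,0,0],"dr":[0,0,0],"hand":-0.2},{"linear":[0,0,0],"dr":[0,0,0],"hand":-0.3},{"linear":[0,0,0],"dr":[0,0,0],"hand":-0.3}]' 30
```

```text
t: 11.77
eef_pos: [0.6732, -0.0017, 0.1392]
tool_rot: [0.031, -0.031, -0.706, 0.707]
contact_force: [0.6, -0.2, 0.1]
gripper_width: 1.001
t: 12.43
eef_pos: [0.6735, -0.0013, 0.1398]
tool_rot: [-0.031, 0.032, 0.707, -0.706]
contact_force: [-1.2, 0.9, 6.1]
gripper_width: 0.767
```

```bash
python3 -m crank '[{"linear":[0,-0.005,0],"dr":[0,0,0],"hand":-0.3},{"linear":[0,-0.015,0],"dr":[0,0,0],"hand":-0.3},{"linear":[0,-0.03,0],"dr":[0,0,0],"hand":-0.3},{"linear":[0,-0.05,0],"dr":[0,0,0],"hand":-0.3},{"linear":[0,-0.075,0],"dr":[0,0,0],"hand":-0.3},{"linear":[0,-0.1,0],"dr":[0,0,0],"hand":-0.3},{"linear":[0,-0.13,0],"dr":[0,0,0],"hand":-0.3},{"linear":[0,-0.15,0],"dr":[0,0,0],"hand":-0.3},{"linear":[0,-0.15,0],"dr":[0,0,0],"hand":-0.3},{"linear":[0,-0.15,0],"dr":[0,0,0],"hand":-0.3}]'
python3 go.py .4578 -.3418 .29 -70.8
python3 - <<'E'
from h import *
o=bot.get_obs();im=bot.read_camera("wrist");C=wcam(o)
for d in bot.place_of("wrist","tin2")[:3]:print(d["xy"],d["score"],ray(C,d["xy"],.153).round(4))
cv2.imwrite("pics/w5.png",im)
E
```

```text
t: 13.27
eef_pos: [0.6732, -0.0018, 0.29]
tool_rot: [-0.031, 0.032, 0.707, -0.706]
contact_force: [-0.3, 0.4, -2.9]
gripper_width: 0.765
linear [ 0.1845 -0.0004  0.3577] dr [ -0.   -24.26  -0.1 ] q [-0.71  0.59  0.97  1.54 -0.5   1.28 -1.33]
[310.7, 324.1] 0.76 [0.5847 0.0088 0.153 ]
[313.5, 226.6] 0.7 [ 0.6762 -0.0019  0.153 ]
```

View pics/w5.png

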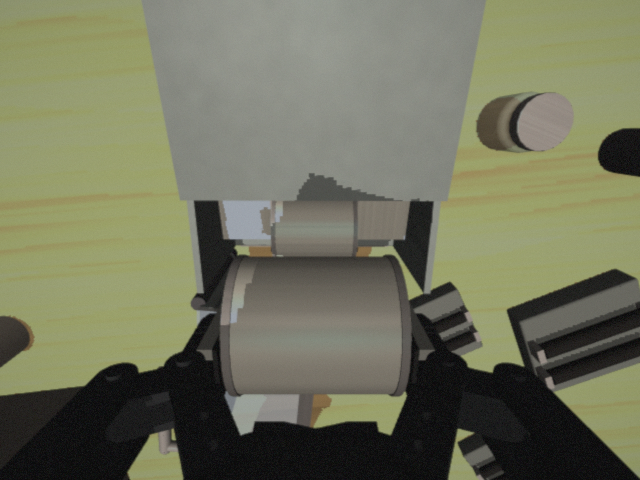

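The tin is held level between the fingers at (312,325). tin2 has rolled to the stop at (313,226), and the bystanders are untouched. Now on to the mixer.

```bash
python3 - <<'E'
from h import *
o=bot.get_obs();C=wcam(o);print("tin1 held",ray(C,(310.7,324.1),.303),"tcp",o["eef_pos"], "edges",ray(C,(312,256),.303),ray(C,(312,394),.303))
E
python3 -m crank '[{"linear":[0.184,0,0.358],"dr":[0,-24.3,0],"hand":-0.3},{"linear":[0.184,0,0.358],"dr":[0,-24.3,0],"hand":-0.3},{"linear":[0.184,0,0.358],"dr":[0,-24.3,0],"hand":-0.3},{"linear":[0.184,0,0.358],"dr":[0,-24.3,0],"hand":-0.3},{"linear":[0.184,0,0.358],"dr":[0,-24.3,0],"hand":-0.3},{"linear":[0.184,0,0.358],"dr":[0,-24.3,0],"hand":-0.3},{"linear":[0.184,0,0.358],"dr":[0,-24.3,0],"hand":-0.3},{"linear":[0.184,0,0.358],"dr":[0,-24.3,0],"hand":-0.3},{"linear":[0.184,0,0.358],"dr":[0,-24.3,0],"hand":-0.3},{"linear":[0.184,0,0.358],"dr":[0,-24.3,0],"hand":-0.3}]'
python3 -m crank '[{"linear":[0,0,0],"dr":[0,0,0],"hand":-0.3},{"linear":[0,0,0],"dr":[0,0,0],"hand":-0.3},{"linear":[0,0,0],"dr":[0,0,0],"hand":-0.3}]'
python3 - <<'E'
from h import *
o=bot.get_obs();im=bot.read_camera("wrist");C=wcam(o);np.save("o6.npy",o,allow_pickle=True)
for n in ("mixer","mixer_seat","tin1"):
  for d in bot.place_of("wrist",n)[:3]:print(n,np.round(d["xy"],1),round(d["score"],2),ray(C,d["xy"],.081).round(4))
cv2.imwrite("pics/w6.png",im)
# predicted box corners from top-view fit
c,s=np.cos(.3355),np.sin(.3355)
print([proj(C,(.4578+c*x-s*y,-.3418+s*x+c*y,.036)).round(0).tolist() for x in(-.065,.065) for y in(-.075,.075)])
E
python3 go.py .4578 -.3418 .15 -70.8
```

```text
tin1 held [ 0.67612986 -0.00089502  0.303     ] tcp [ 0.67199327 -0.00098943  0.28724473] edges [ 0.70594275 -0.00413623  0.303     ] [0.64070255 0.00177921 0.303     ]
t: 14.2
eef_pos: [0.4538, -0.3448, 0.2876]
tool_rot: [0.115, -0.118, 0.698, -0.697]
contact_force: [-1.0, -1.5, -2.8]
gripper_width: 0.772
t: 14.45
eef_pos: [0.458, -0.3406, 0.2874]
tool_rot: [0.118, -0.119, 0.698, -0.696]
contact_force: [1.5, 0.2, -2.7]
gripper_width: 0.769
mixer [213.4 320.4] 0.92 [ 0.2991 -0.275   0.081 ]
mixer [158.8 123.3] 0.89 [ 0.4883 -0.1748  0.081 ]
mixer [316.7 197.5] 0.78 [ 0.4708 -0.3388  0.081 ]
mixer_seat [317.1 211.1] 0.84 [ 0.4578 -0.3438  0.081 ]
mixer_seat [134.5 126.4] 0.67 [ 0.4779 -0.1536  0.081 ]
mixer_seat [198.2 346.6] 0.6 [ 0.2593 -0.2667  0.081 ]
tin1 [312.8 323.8] 0.89 [ 0.3324 -0.3828  0.081 ]
[[378.0, 255.0], [253.0, 255.0], [385.0, 142.0], [246.0, 142.0]]
linear [0.0014 0.138  0.0012] dr [0.05 0.21 0.08] q [-0.21  0.36  0.96  1.78 -0.32  1.16 -0.38]
```

View pics/w6.png

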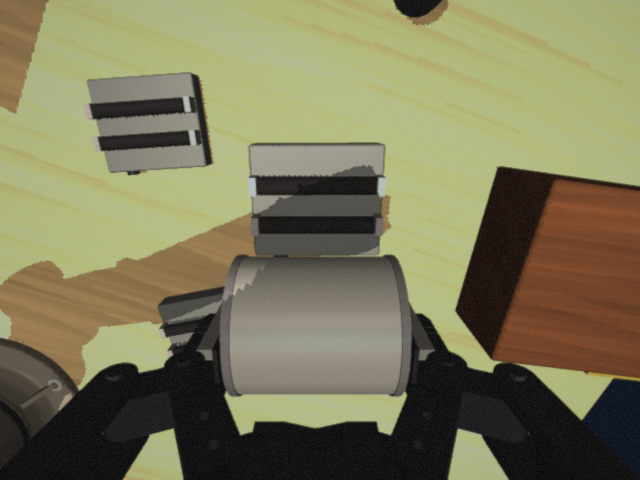

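The largest mixer lies squarely behind the held tin, with its box at (249–385, 144–255), within 2 px of the prediction, and the rollers parallel to the tin.

```bash
python3 go.py .4545 -.3442 .078 -70.8
```

```text
linear [0.0052 0.21   0.0024] dr [0.05 0.21 0.08] q [-0.21  0.36  0.96  1.78 -0.32  1.16 -0.38]
```

```bash
python3 -m crank '[{"linear":[0.005,0.03,0.002],"dr":[0,0,0],"hand":-0.3},{"linear":[0.005,0.065,0.002],"dr":[0,0,0],"hand":-0.3},{"linear":[0.005,0.1,0.002],"dr":[0,0,0],"hand":-0.3},{"linear":[0.005,0.13,0.002],"dr":[0,0,0],"hand":-0.3},{"linear":[0.005,0.16,0.002],"dr":[0,0,0],"hand":-0.3},{"linear":[0.005,0.18,0.002],"dr":[0,0,0],"hand":-0.3},{"linear":[0.005,0.195,0.002],"dr":[0,0,0],"hand":-0.3},{"linear":[0.005,0.205,0.002],"dr":[0,0,0],"hand":-0.3},{"linear":[0.005,0.205,0.002],"dr":[0,0,0],"hand":-0.3},{"linear":[0.005,0.205,0.002],"dr":[0,0,0],"hand":-0.3}]'
python3 go.py .4545 -.3442 .068 -70.8
python3 - <<'E'
from h import *
o=bot.get_obs();C=wcam(o);im=bot.read_camera("wrist");cv2.imwrite("pics/w7.png",im)
S=cam("scene");s=bot.read_camera("scene");cv2.imwrite("pics/s7.png",s)
for c in("wrist","scene"):
  for d in bot.place_of(c,"tin1")[:2]:print(c,d["xy"],d["score"],ray(C if c=="wrist" else S,d["xy"],o["eef_pos"][2]+.013).round(4))
E
```

```text
t: 15.48
eef_pos: [0.4542, -0.3451, 0.0837]
tool_rot: [0.118, -0.119, 0.697, -0.697]
contact_force: [-0.0, -0.8, -2.8]
gripper_width: 0.767
linear [-0.0006  0.0157 -0.0007] dr [0.01 0.1  0.07] q [-0.01  0.61  0.75  1.97 -0.58  0.79 -0.16]
wrist [314.2, 323.9] 0.59 [ 0.4563 -0.3455  0.0967]
scene [263.6, 271.7] 0.95 [ 0.6379 -0.0429  0.0967]
scene [229.2, 185.6] 0.81 [ 0.4517 -0.3429  0.0967]
```

```bash
cat > fz.py <<'E'
from h import *;import sys
o=bot.get_obs();f=o["contact_force"];print(np.round(f,1),o["eef_pos"].round(4) if hasattr(o["eef_pos"],"round") else o["eef_pos"]);sys.exit(int(f[2]>1.5))
E
python3 -m crank '[{"linear":[0,0.004,-0.001],"dr":[0,0,0],"hand":-0.3},{"linear":[0,0.008,-0.001],"dr":[0,0,0],"hand":-0.3},{"linear":[0,0.012,-0.001],"dr":[0,0,0],"hand":-0.3},{"linear":[0,0.012,-0.001],"dr":[0,0,0],"hand":-0.3},{"linear":[0,0.012,-0.001],"dr":[0,0,0],"hand":-0.3}]' >/dev/null; python3 fz.py && \
python3 -m crank '[{"linear":[0,0.0015,0],"dr":[0,0,0],"hand":-0.3},{"linear":[0,0.0015,0],"dr":[0,0,0],"hand":-0.3},{"linear":[0,0.0015,0],"dr":[0,0,0],"hand":-0.3}]' >/dev/null; python3 fz.py && \
python3 -m crank '[{"linear":[0,0.0015,0],"dr":[0,0,0],"hand":-0.3},{"linear":[0,0.0015,0],"dr":[0,0,0],"hand":-0.3},{"linear":[0,0.0015,0],"dr":[0,0,0],"hand":-0.3}]' >/dev/null && python3 fz.py && \
python3 -m crank '[{"linear":[0,0.0015,0],"dr":[0,0,0],"hand":-0.3},{"linear":[0,0.0015,0],"dr":[0,0,0],"hand":-0.3},{"linear":[0,0.0015,0],"dr":[0,0,0],"hand":-0.3}]' >/dev/null && python3 fz.py && \
python3 -m crank '[{"linear":[0,0.0015,0],"dr":[0,0,0],"hand":-0.3},{"linear":[0,0.0015,0],"dr":[0,0,0],"hand":-0.3},{"linear":[0,0.0015,0],"dr":[0,0,0],"hand":-0.3}]' >/dev/null && python3 fz.py; python3 fz.py
```

```text
[-0.2 -0.2 -1.9] [ 0.4531 -0.3442  0.0712]
[ 0.1  0.3 -3. ] [ 0.4534 -0.3444  0.07  ]
[0.8 0.9 2.8] [ 0.4542 -0.3446  0.0691]
[0.8 0.9 2.8] [ 0.4542 -0.3446  0.0691]
```

```bash
python3 -m crank '[{"linear":[0,0.0005,0],"dr":[0,0,0],"hand":0.5},{"linear":[0,0.0005,0],"dr":[0,0,0],"hand":0.55},{"linear":[0,0.0005,0],"dr":[0,0,0],"hand":0.6},{"linear":[0,0.0005,0],"dr":[0,0,0],"hand":0.7},{"linear":[0,0,0],"dr":[0,0,0],"hand":0.8},{"linear":[0,0,0],"dr":[0,0,0],"hand":1},{"linear":[0,0,0],"dr":[0,0,0],"hand":1},{"linear":[0,0,0],"dr":[0,0,0],"hand":1}]' 20; python3 -m crank '[{"linear":[0,-0.01,0],"dr":[0,0,0],"hand":1},{"linear":[0,-0.03,0],"dr":[0,0,0],"hand":1},{"linear":[0,-0.06,0],"dr":[0,0,0],"hand":1},{"linear":[0,-0.1,0],"dr":[0,0,0],"hand":1},{"linear":[0,-0.14,0],"dr":[0,0,0],"hand":1},{"linear":[0,-0.18,0],"dr":[0,0,0],"hand":1},{"linear":[0,-0.22,0],"dr":[0,0,0],"hand":1},{"linear":[0,-0.22,0],"dr":[0,0,0],"hand":1}]'
python3 - <<'E'
from h import *
o=bot.get_obs();C=wcam(o);W=bot.read_camera("wrist");
print([(np.round(d["xy"],1),round(d["score"],2),ray(C,d["xy"],.081).round(4)) for d in bot.place_of("wrist","tin1")[:2]])
t=bot.read_camera("top");P=cam("top")
for n,z in(("tin1",.081),("tin2",.153),("door_handle",.165)):print(n,[(np.round(d["xy"],1),round(d["score"],2),ray(P,d["xy"],z).round(4)) for d in bot.place_of("top",n)[:3]])
a=np.zeros((480,800,3),np.uint8);a[:,:400]=W[:,120:520];b=cv2.resize(t[120:300,260:400],None,fx=2.66,fy=2.66,interpolation=2);a[:b.shape[0],405:405+b.shape[1]]=b
cv2.imwrite("pics/w8.png",a)
E
```

```text
t: 17.27
eef_pos: [0.4533, -0.3443, 0.0685]
tool_rot: [0.118, -0.119, 0.697, -0.697]
contact_force: [0.5, 0.7, -0.3]
gripper_width: 1.001
t: 17.93
eef_pos: [0.4556, -0.3478, 0.2968]
tool_rot: [-0.121, 0.115, -0.695, 0.7]
contact_force: [1.0, -0.5, -0.1]
gripper_width: 1.002
[(array([307.1, 209.9]), 0.75, array([ 0.4537, -0.343 ,  0.081 ]))]
tin1 [(array([478.7, 267. ]), 0.74, array([ 0.451 , -0.3414,  0.081 ])), (array([337.2, 171.3]), 0.62, array([ 0.6946, -0.0053,  0.081 ])), (array([336. , 146.7]), 0.62, array([ 0.7579, -0.0035,  0.081 ]))]
tin2 [(array([478.7, 267. ]), 0.74, array([ 0.4454, -0.3207,  0.153 ])), (array([337.2, 171.3]), 0.62, array([ 0.6747, -0.0043,  0.153 ])), (array([336. , 146.7]), 0.62, array([ 0.7342, -0.0026,  0.153 ]))]
door_handle [(array([267.5, 239.4]), 0.81, array([0.515 , 0.1576, 0.165 ]))]
```

View pics/w8.png

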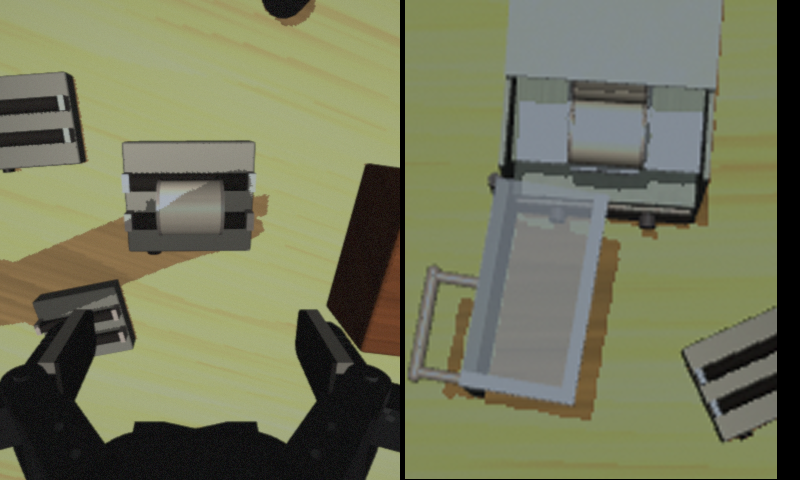

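tin1 lies squarely on both rollers (left half of the picture, (190,208)). tin2 sits at the stop, and the door stands at about 95–97° (right half). That may be a few hundredths of a rad short of the stop, because easing off may have dragged it, so I'll push it home again lightly.

```bash
python3 - <<'E'
from h import *
P=cam("top");g=lambda u,v:(260+(u-405)/2.66,120+v/2.66)
for n,a,b,z in(("bar",(433,268),(415,378),.165),("edge",(607,195),(573,403),.194),("inner edge",(497,183),(464,388),.19)):
    A,B=ray(P,g(*a),z),ray(P,g(*b),z);d=A-B;print(n,((A+B)/2).round(4),np.degrees(np.arctan2(d[1],d[0])).round(1)-90)
E
python3 go.py .513 .157 .29 -101
```

```text
bar [0.5106 0.1584 0.165 ] -99.3
edge [0.5251 0.0155 0.194 ] -100.1
inner edge [0.5388 0.1074 0.19  ] -99.4
linear [-0.2217 -0.0023 -0.4529] dr [ 0.07 30.25  0.18] q [-0.21  0.36  0.97  1.79 -0.32  1.16 -0.37]
```

```bash
python3 -m crank '[{"linear":[-0.222,-0.002,-0.453],"dr":[0,30,0],"hand":-0.3},{"linear":[-0.222,-0.002,-0.453],"dr":[0,30,0],"hand":-0.3},{"linear":[-0.222,-0.002,-0.453],"dr":[0,30,0],"hand":-0.3},{"linear":[-0.222,-0.002,-0.453],"dr":[0,30,0],"hand":-0.3},{"linear":[-0.222,-0.002,-0.453],"dr":[0,30,0],"hand":-0.3},{"linear":[-0.222,-0.002,-0.453],"dr":[0,30,0],"hand":-0.3},{"linear":[-0.222,-0.002,-0.453],"dr":[0,30,0],"hand":-0.3},{"linear":[-0.222,-0.002,-0.453],"dr":[0,30,0],"hand":-0.3},{"linear":[-0.222,-0.002,-0.453],"dr":[0,30,0],"hand":-0.3},{"linear":[-0.222,-0.002,-0.453],"dr":[0,30,0],"hand":-0.3}]' >/dev/null; python3 go.py .512 .157 .29 -100
```

```text
linear [ 0.008  -0.0006 -0.1047] dr [-0.04 -0.74  0.13] q [-1.22  0.25  1.18  1.93 -0.25  1.13 -1.69]
```

```bash
python3 -m crank '[{"linear":[0.008,0,-0.105],"dr":[0,-0.7,0],"hand":-0.3},{"linear":[0.008,0,-0.105],"dr":[0,-0.7,0],"hand":-0.3},{"linear":[0.008,0,-0.105],"dr":[0,-0.7,0],"hand":-0.3},{"linear":[0.008,0,-0.105],"dr":[0,-0.7,0],"hand":-0.3},{"linear":[0.008,0,-0.105],"dr":[0,-0.7,0],"hand":-0.3},{"linear":[0.008,0,-0.105],"dr":[0,-0.7,0],"hand":-0.3}]'
python3 go.py .512 .157 .142 -100
python3 - <<'E'
from h import *
o=bot.get_obs();C=wcam(o);W=bot.read_camera("wrist");cv2.imwrite("pics/w9.png",W)
for n in("door_handle","door_hinge"):print(n,[(np.round(d["xy"],1),round(d["score"],2),ray(C,d["xy"],.165).round(4)) for d in bot.place_of("wrist",n)[:2]])
E
```

```text
t: 19.57
eef_pos: [0.5127, 0.1535, 0.2895]
tool_rot: [0.063, -0.062, -0.704, 0.705]
contact_force: [0.2, -0.6, 0.1]
gripper_width: 0.346
linear [ 0.001   0.1475 -0.0036] dr [-0.12 -0.15  0.1 ] q [-1.3   0.33  1.13  1.87 -0.32  1.15 -1.8 ]
door_handle [(array([311.4, 243.4]), 0.66, array([0.5053, 0.1563, 0.165 ]))]
door_hinge [(array([369.5,  57.1]), 0.74, array([0.6302, 0.0933, 0.165 ]))]
```

View pics/w9.png

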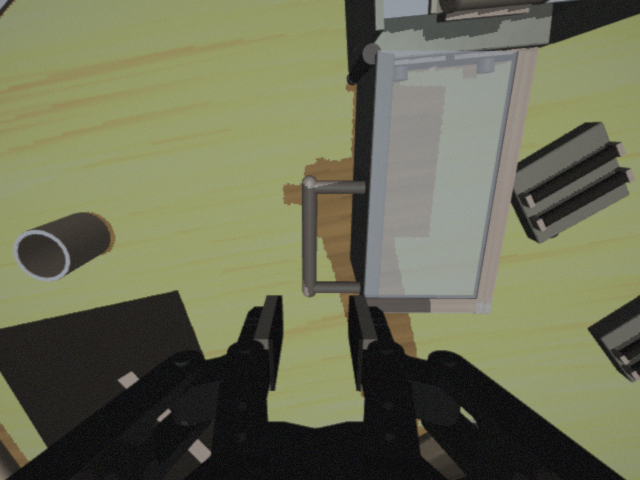

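The bar runs vertically at column 310 (rows 183–293), parallel to the jaws and 4 mm left of their centre. I'll go down over it.

```bash
python3 -m crank '[{"linear":[0.005,0.035,-0.004],"dr":[0,0,0],"hand":-0.3},{"linear":[0.005,0.07,-0.004],"dr":[0,0,0],"hand":-0.3},{"linear":[0.005,0.1,-0.004],"dr":[0,0,0],"hand":-0.3},{"linear":[0.005,0.125,-0.004],"dr":[0,0,0],"hand":-0.3},{"linear":[0.005,0.145,-0.004],"dr":[0,0,0],"hand":-0.3},{"linear":[0.005,0.147,-0.004],"dr":[0,0,0],"hand":-0.3},{"linear":[0.005,0.147,-0.004],"dr":[0,0,0],"hand":-0.3},{"linear":[0.005,0.147,-0.004],"dr":[0,0,0],"hand":-0.3}]' >/dev/null; python3 chk.py 5; s(){ python3 chk.py 5.5; }
python3 -m crank '[{"linear":[-0.001,0,-0.002],"dr":[0,1,0],"hand":-0.3},{"linear":[-0.0015,0,-0.0045],"dr":[0,2,0],"hand":-0.3},{"linear":[-0.0015,0,-0.0045],"dr":[0,2,0],"hand":-0.3},{"linear":[-0.0015,0,-0.0045],"dr":[0,2,0],"hand":-0.3}]' >/dev/null && s && \
python3 -m crank '[{"linear":[-0.001,0,-0.002],"dr":[0,1,0],"hand":-0.3},{"linear":[-0.001,0,-0.0023],"dr":[0,1,0],"hand":-0.3},{"linear":[-0.001,0,-0.0023],"dr":[0,1,0],"hand":-0.3}]' >/dev/null && s && \
python3 -m crank '[{"linear":[-0.001,0,-0.002],"dr":[0,1,0],"hand":-0.3},{"linear":[-0.001,0,-0.0023],"dr":[0,1,0],"hand":-0.3},{"linear":[-0.001,0,-0.0023],"dr":[0,1,0],"hand":-0.3}]' >/dev/null && s && \
python3 -m crank '[{"linear":[-0.001,0,-0.002],"dr":[0,1,0],"hand":-0.3},{"linear":[-0.001,0,-0.0023],"dr":[0,1,0],"hand":-0.3},{"linear":[-0.001,0,-0.0023],"dr":[0,1,0],"hand":-0.3}]' >/dev/null && s && \
python3 -m crank '[{"linear":[-0.001,0,-0.002],"dr":[0,1,0],"hand":-0.3},{"linear":[-0.001,0,-0.0023],"dr":[0,1,0],"hand":-0.3},{"linear":[-0.001,0,-0.0023],"dr":[0,1,0],"hand":-0.3}]' >/dev/null && s && \
python3 -m crank '[{"linear":[-0.001,0,-0.002],"dr":[0,1,0],"hand":-0.3},{"linear":[-0.001,0,-0.0023],"dr":[0,1,0],"hand":-0.3},{"linear":[-0.001,0,-0.0023],"dr":[0,1,0],"hand":-0.3}]' >/dev/null && s && \
python3 -m crank '[{"linear":[-0.001,0,-0.002],"dr":[0,1,0],"hand":-0.3},{"linear":[-0.001,0,-0.0023],"dr":[0,1,0],"hand":-0.3},{"linear":[-0.001,0,-0.0023],"dr":[0,1,0],"hand":-0.3}]' >/dev/null && s
```

```text
tool-axis force [-0.3 -1.2  0.5] turned deg 93.6 radius 0.1363
tool-axis force [-0.3 -0.3  0.2] turned deg 95.5 radius 0.1379
tool-axis force [ 0.  -0.4 -0.2] turned deg 96.5 radius 0.1376
tool-axis force [0.7 0.4 1.4] turned deg 97.6 radius 0.1374
tool-axis force [ 1.7 -1.1  3. ] turned deg 98.6 radius 0.1373
tool-axis force [ 0.8 -1.1  3.8] turned deg 99.6 radius 0.1371
tool-axis force [ 1.9 -1.3  5.5] turned deg 100.6 radius 0.137
tool-axis force [ 3.1 -1.7  8.4] turned deg 101.6 radius 0.1369
```

The force rises steadily again (to 8 N), so this is the stop. I'll ease off about 12 mm, less than spring-back plus play, then lift straight up.

```bash
python3 -m crank '[{"linear":[0,0,0.004],"dr":[0,-1,0],"hand":-0.3},{"linear":[0.001,0,0.008],"dr":[0,-2,0],"hand":-0.3},{"linear":[0.001,0,0.012],"dr":[0,-3,0],"hand":-0.3},{"linear":[0.001,0,0.012],"dr":[0,-3,0],"hand":-0.3},{"linear":[0.001,0,0.012],"dr":[0,-3,0],"hand":-0.3},{"linear":[0.001,0,0.012],"dr":[0,-3,0],"hand":-0.3}]' >/dev/null; python3 chk.py 5; python3 -m crank '[{"linear":[0,-0.02,0],"dr":[0,0,0],"hand":-0.3},{"linear":[0,-0.045,0],"dr":[0,0,0],"hand":-0.3},{"linear":[0,-0.08,0],"dr":[0,0,0],"hand":-0.3},{"linear":[0,-0.12,0],"dr":[0,0,0],"hand":-0.3},{"linear":[0,-0.16,0],"dr":[0,0,0],"hand":-0.3},{"linear":[0,-0.2,0],"dr":[0,0,0],"hand":-0.3},{"linear":[0,-0.2,0],"dr":[0,0,0],"hand":-0.3}]'; python3 go.py .35 .35 .34 -100
```

```text
tool-axis force [ 0.3 -0.3 -1.1] turned deg 98.5 radius 0.134
t: 23.3
eef_pos: [0.5198, 0.1653, 0.3504]
tool_rot: [-0.09, 0.096, 0.703, -0.699]
contact_force: [1.6, -0.4, 0.3]
gripper_width: 0.355
linear [ 0.212   0.0097 -0.1341] dr [ 0.4  -5.07 -0.47] q [-1.37  0.3   1.21  1.77 -0.29  1.27 -1.93]
```

Clear of the bar. I'll move aside and make the final check.

```bash
python3 -m crank '[{"linear":[0.15,0,-0.13],"dr":[0,0,0],"hand":-0.3},{"linear":[0.15,0,-0.13],"dr":[0,0,0],"hand":-0.3},{"linear":[0.15,0,-0.13],"dr":[0,0,0],"hand":-0.3},{"linear":[0.15,0,-0.13],"dr":[0,0,0],"hand":-0.3},{"linear":[0.15,0,-0.13],"dr":[0,0,0],"hand":-0.3},{"linear":[0.15,0,-0.13],"dr":[0,0,0],"hand":-0.3},{"linear":[0.15,0,-0.13],"dr":[0,0,0],"hand":-0.3},{"linear":[0.15,0,-0.13],"dr":[0,0,0],"hand":-0.3}]'
python3 - <<'E'
from h import *
t=bot.read_camera("top");P=cam("top")
for n,z in(("tin1",.081),("tin2",.153),("door_handle",.165),("jar",0),("spray_can",0),("coupling",0)):print(n,[(np.round(d["xy"],1),round(d["score"],2),ray(P,d["xy"],z).round(4)) for d in bot.place_of("top",n)[:3]])
b=np.zeros((480,700,3),np.uint8);b[:]=cv2.resize(t[120:300,257:520],(700,480),interpolation=2)
cv2.imwrite("pics/f.png",b)
E
```

```text
t: 23.97
eef_pos: [0.405, 0.3291, 0.3433]
tool_rot: [0.093, -0.093, -0.701, 0.701]
contact_force: [0.1, 0.5, 0.7]
gripper_width: 0.355
tin1 [(array([477.2, 266. ]), 0.62, array([ 0.4534, -0.338 ,  0.081 ])), (array([337.7, 172.8]), 0.57, array([ 0.6908, -0.0065,  0.081 ]))]
tin2 [(array([477.2, 266. ]), 0.62, array([ 0.4477, -0.3174,  0.153 ])), (array([337.7, 172.8]), 0.57, array([ 0.671 , -0.0054,  0.153 ]))]
door_handle [(array([266.9, 240. ]), 0.87, array([0.5136, 0.159 , 0.165 ]))]
jar [(array([417.2, 160.6]), 0.79, array([ 0.7417, -0.2185,  0.    ]))]
spray_can [(array([475.7, 173.7]), 0.58, array([ 0.703 , -0.3701,  0.    ])), (array([469.1, 265.5]), 0.22, array([ 0.4615, -0.3405,  0.    ]))]
coupling [(array([162. , 249.7]), 0.56, array([0.5155, 0.456 , 0.    ]))]
```

```bash
python3 -c "
from station import bot;bot.hand_in();print(bot.get_obs()['t'])"
```

```text
the job is handed in; nothing more can be done
the job is handed in; nothing more can be done
```

I opened the door to its stop, took the front tin off the track, set it on the mixer and handed the job in at about 24 s. No verdict was reported.

**Door:** I swung it open by the handle until the push rose from about 2 N to 10 N, which I took as the stop. When I eased off, the door may have been dragged back a little. After placing the tin I pushed it home again, up to 8.4 N. The handle moved only about 2 mm, so it had been very close already.

**Tins:** I lifted the front tin, and the second tin rolled to the stop, seen within about 5 mm of it by the wrist camera. I lowered the front tin onto the rollers by feel and let go.

**Last checks:**
- **tin1 on the mixer:** a picture after I let go showed it lying across both rollers, about midway. The networks placed it at (0.453–0.454, −0.338 to −0.343), against my seat estimate of (0.458, −0.343). That is about 4–5 mm off, within the tolerance and near the calibration error.
- **tin2 at the stop:** the networks put it at (0.671–0.676, −0.002 to −0.005), against an estimated stop at (0.676–0.678, −0.001).
- **Things standing around:** the jar, spray can and coupling were found within about 1 cm of where they started.

**Doubtful or not checked:**
- The door angle estimates disagreed by about 2–5°, though all were above the 1.61 rad needed.
- tin3 was seen behind tin2 but not measured closely.
- The picture viewer's limit stopped me viewing the last picture, so the final state rests on the network readings.

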